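# Load a tin into the spring dispenser on the packing bench

## Task

Take the loose low round tin that matches the one already in the spring-loaded dispenser, set it lid up in the dispenser's mouth between the four guide rods, and push it straight down against the spring until the two side catches snap in over its lid and hold it there. Leave it held in the dispenser on top of the other tin, with the gripper clear.

Things in the scene. Friction and masses are not known exactly. Their poses are not given: they have to be found in the camera images.
- tin: The tin to load: bare metal, round, lidded, 60 mm diameter, 36 mm high, 0.12 kg, standing lid up on the bench. Origin: centre of its underside, z up. Not to be loaded, in any order beside it: a taller round tin (60 dia, 66 high), a wider round tin (78 dia, 36 high), a square tin (60 x 60 x 36). A tin just like the right one is already in the dispenser, its lid just under the catches.
- dispenser: Fixed to the bench: white base 150 x 110 x 40 mm, origin at the centre of its underside, z up. Four upright 8 mm steel rods guide a tin with 2 mm play; from 152 mm up they bend out as a funnel, ending at 174 mm. Catches on the +x and -x sides, on 44 mm wide side plates 66 mm from the axis, 151 mm high. On the +y and -y sides the rods are 43 mm apart clear: a finger fits beside a tin.
- catch_level (a point): On the dispenser's axis at its catches' underside, 126 mm up; axes as the dispenser's. Catches: 20 mm wide, 48 mm apart; tops slope up and out to a 67 mm gap 20 mm higher. A tin set in the mouth rests on them, underside 14 mm above this point. Pushing mid-lid with closed fingers spreads them (6 to 17 N, then 3 to 7 N); they snap back once the lid is below this point; the spring lifts it to them.
- platform (a joint): How far the spring-loaded platform under the pile has sunk, m: 0 = its top level with the catches' underside; about 0.036 with one tin loaded (the start), about 0.072 with two. Bottom stop at 0.078, so the second tin can be pushed at most 6 mm below the catches. Spring: 4 N up at 0, about 10 N at the stop (less the tins' weight).
Mind the look-alikes: they are no part of the job. Leave any pink or red look-alike of the tin alone.

How it is judged:
By the outcome, as a careful person would: the job done as asked, in the order asked, and still so for the second after the job is handed in, with the robot touching nothing.
It also fails if it takes over 53 s, if anything falls off the work surface, if the arm or the gripper's body presses on something with over 40 N, if the wrist force passes 120 N, or if a joint passes its speed limit or range.

## Robot

A 6-joint arm with a two-finger parallel gripper is mounted at the origin on the work surface. World frame = base frame: x ahead of the robot, y to its left, z up, the work surface at z = 0. Lengths are in m, angles in rad, forces in N, time in s.
With the tool pointing down it reaches from about 0.425 to 0.95 m from the base axis. Payload 3.5 kg.
Tool frame: the origin (TCP) lies between the finger pads; the fingertips stand 11 mm ahead of it and the grasp point (between the pads) lies 8 mm behind it (ctrl.tcp_to_tips is the distance from the TCP to the fingertips, in m); z points along the fingers, y is the direction in which the jaws open and shut (so a half turn about z gives the same grasp; the last joint's range is limited). The gripper opens to 85 mm and grips with 20 to 120 N. Pads are 22 mm wide; open, the fingers measure 114 mm over their backs; the gripper's body (76 mm by 85 mm) begins 54 mm behind the grasp point. The pads swing forward as they close: fully open they stand 13 mm farther back than shut.
Start: joints at [-1.494, 0.286, 1.577, -0, 1.279, -0.15], TCP at [0.152, -0.658, 0.242] pointing down, gripper open.
Joint ranges: [-2.77, 2.77], [-0.9, 2.22], [0.21, 2.48], [-1.53, 4.67], [0.24, 2.81], [-2.84, 2.84]. Speed limits (rad/s): [2.79, 2.79, 3.14, 3.14, 3.14, 3.14].

## Interface

Orientations are given as a unit quaternion [x, y, z, w].
In Python, from plant import monitor, vision, workorder, ctrl gives the robot as it stands.
- The arm moves only by the tool jog_arm, never from a script. Its argument "series" is a list of rows, each a list of 4 numbers: the shift along the tool's x, y, z in m, then the turn about the tool's z in rad. In form: [[tx, ty, tz, spin], ...]. A call has exactly 8 rows; each row shifts and turns the pose as measured when the row begins, along the tool's axes as they then stand; what a row does not reach is not made up. A row lasts 1/12 s, in which the tool goes at most 41.7 mm and 7.16 degrees, less where a joint would pass 70% of its speed; a pose out of reach is approached as far as the arm can. A call is refused whole if a number of a shift passes 0.0417 or a number of a turn 0.125, either way. A call with a gripper value outside its range is refused whole. "grip" is the finger opening in m, from 0 to 0.0854, set as the call begins (left out, the last holds). The fingers move at their own pace and stop on an object; "grip_force" is the grip in N (left out, the last holds). Time passes only in rows, so rows that do not move let the fingers close, or fill a call up. It gives the time, the measured TCP pose, the force and the opening at its end, in the units of the state.
- monitor.get_state(): the state, without advancing time (a new reading comes with each control period).
- vision.read_camera(name): name is "scene" or "top" or "wrist"; returns the picture (384x512x3 uint8, red, green, blue); there is no depth.
- vision.get_calibration(name): a dict with "vfov" (degrees; the focal length in pixels is half the picture's height over the tangent of half this angle, whatever the lens; pixels are square), "cx", "cy" (the principal point, pixels), "D" ([k1, k2, p1, p2, k3] as OpenCV has them; the pictures are not rectified), "R" (3x3) and "t" (3): a world point X has camera coordinates R X + t. Camera axes: x right, y down, z forward; pixel columns grow to the right and rows downward; lengths in m; the calibration is good to about 2 mm. A picture is of the moment at which its call begins: read the wrist's pose just before it. get_calibration takes no time and is no camera call; for the wrist camera it gives the pose at the moment of the call.
- workorder.sign_off(): hands the job in, once; it reports no verdict.
The state is a dict: "time": time; "qpos": joint angles; "dq": joint speeds; "joint_efforts": joint torques, N m; "eef_pos": TCP position; "tcp_rot": TCP orientation; "contact_force": force on the tool from outside, world axes, zero at the start; "wrist_torque": the same for the moment, N m; "opening": opening from 0.0 (shut) to 1.0 (fully open).
Only numpy, scipy, OpenCV 4.12 (cv2) and the standard library are available. Lean on these libraries where they do the work, as an engineer would, in place of code of your own. Each camera call takes 0.05 s, during which the arm holds its last target.

## Working session

There is one attempt and no reset: what is moved stays moved. The work goes in short steps, Python scripts to look and compute and a tool call to move; the robot and the scene stay as the last step left them, time stands still between calls to the robot, and variables do not carry over. Pictures are saved under pics/ and viewed, and the job is handed in when it is done.

Besides the shell and the picture viewer there is one more tool, called after "Call:" by a JSON object that holds its "method" and its "body", one argument or row to a line. jog_arm: Moves the arm, as the interface text tells. Its arguments: {"type":"object","properties":{"series":{"type":"array","items":{"type":"array","items":{"type":"number"}}},"grip":{"type":"number"},"grip_force":{"type":"number"}},"required":["series"]}

```bash
mkdir -p pics; ls; cat > h.py <<'E'
import numpy as np, cv2
from plant import monitor, vision, workorder, ctrl
def K(c):
    f=192/np.tan(np.radians(c['vfov'])/2)
    return np.array([[f,0,c['cx']],[0,f,c['cy']],[0,0,1.]])
def ray(c,uv):
    p=cv2.undistortPoints(np.array([[uv]],float),K(c),np.array(c['D'],float))[0,0]
    R=np.array(c['R']);t=np.array(c['t'])
    return -R.T@t, R.T@np.array([p[0],p[1],1.])
def atz(c,uv,z):
    o,d=ray(c,uv); return o+d*(z-o[2])/d[2]
def proj(c,X):
    R=np.array(c['R']);t=np.array(c['t'])
    return cv2.projectPoints(np.atleast_2d(X).astype(float),cv2.Rodrigues(R)[0],t.astype(float),K(c),np.array(c['D'],float))[0][:,0]
def snap(n,f):
    c=vision.get_calibration(n); im=np.array(vision.read_camera(n)); cv2.imwrite('pics/'+f,im[:,:,::-1]); return c,im
def crop(f,g,x0,y0,x1,y1,s):
    im=cv2.imread('pics/'+f)[y0:y1,x0:x1]; cv2.imwrite('pics/'+g,cv2.resize(im,None,fx=s,fy=s,interpolation=cv2.INTER_CUBIC))
E
python3 - <<'E'
from h import *
import pickle
d={}
for n in ['scene','top','wrist']: d[n]=snap(n,n+'0.png')[0]
pickle.dump(d,open('cal.pkl','wb'))
for n in d: print(n,d[n])
print(monitor.get_state(), ctrl.tcp_to_tips)
E
```

```text
pics
scene {'vfov': 50.02440297625564, 'cx': 259.5580714503481, 'cy': 186.6136895113428, 'D': array([-0.14896549,  0.        ,  0.        ,  0.        ,  0.        ]), 'R': array([[-0.38812191,  0.92143997, -0.0175999 ],
       [ 0.5011693 ,  0.19499526, -0.84309322],
       [-0.7734279 , -0.33604349, -0.53747936]]), 't': array([ 0.20875404, -0.16932743,  1.24745064])}
top {'vfov': 55.77076585408433, 'cx': 259.58534969150924, 'cy': 190.25125744026573, 'D': array([-0.09744829,  0.        ,  0.        ,  0.        ,  0.        ]), 'R': array([[-0.00688934, -0.99988526,  0.01349073],
       [-0.99424575,  0.00540699, -0.1069867 ],
       [ 0.10690148, -0.01415017, -0.99416892]]), 't': array([-0.03341926,  0.49374123,  0.83328649])}
wrist {'vfov': 66.14548600793476, 'cx': 256.57937311918903, 'cy': 190.72293895285247, 'D': array([0.01107079, 0.        , 0.        , 0.        , 0.        ]), 'R': array([[ 0.22446376, -0.97448006, -0.00215144],
       [-0.94057268, -0.21722975,  0.2610254 ],
       [-0.25483141, -0.05656716, -0.96532953]]), 't': array([-0.67397538, -0.03439225,  0.37781703])}
{'time': 0.15, 'qpos': array([-1.49397565e+00,  2.87000708e-01,  1.57784800e+00,  2.03711253e-05,
        1.27860146e+00, -1.49999922e-01]), 'dq': array([ 0.00050488, -0.00235366, -0.00407434, -0.00112816,  0.00026018,
        0.00247856]), 'joint_efforts': array([ 2.32956500e-04, -4.06603825e+01, -2.93139911e+01, -1.52300122e-04,
        4.01731915e-03,  4.36167582e-06]), 'eef_pos': array([ 0.15178966, -0.65720572,  0.24123528]), 'tcp_rot': array([ 9.93575846e-01,  1.13164371e-01,  4.37198840e-05, -9.27779131e-04]), 'contact_force': array([-0.45696373, -0.30004824,  0.17999148]), 'wrist_torque': array([ 0.0262754 ,  0.02711255, -0.04490169]), 'opening': 1.0032495639530845} 0.011
```

View pics/scene0.png

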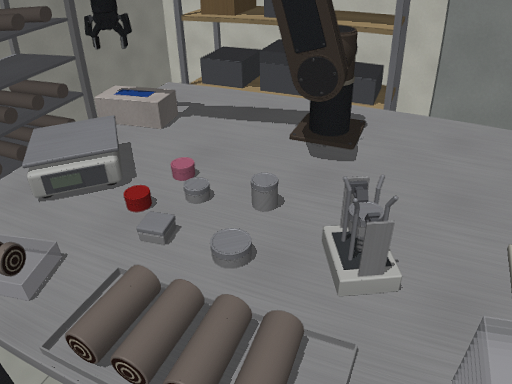

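View pics/top0.png

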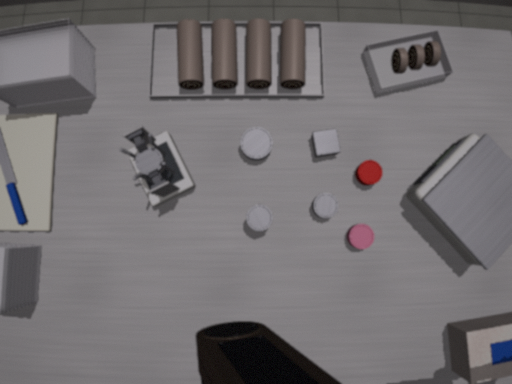

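View pics/wrist0.png

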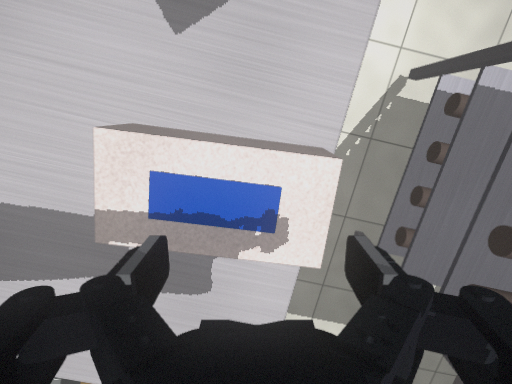

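Candidates in the top image: (256,143) is wide round, (325,142) square, (259,218) tall round and (324,206) low bare round, seen at scene (197,190). The red one at (369,172) and the pink one at (361,236) are to be left alone. The low bare 60 mm one at (324,206) fits, so I'll confirm it in crops.

```bash
python3 - <<'E'
from h import *
import pickle
crop('top0.png','tcrop.png',290,170,390,260,7)
crop('top0.png','dcrop.png',110,115,210,215,6)
crop('scene0.png','scrop.png',120,140,290,280,4.5)
crop('scene0.png','sdcrop.png',310,160,410,300,4.2)
d=pickle.load(open('cal.pkl','rb'))
t=d['top']
for uv,z in [((324,206),.036),((259,218),.066),((256,143),.036),((150,160),.126)]: print(uv,atz(t,uv,z))
print(proj(d['scene'],atz(t,(324,206),.036)))
E
```

```text
(324, 206) [ 0.4545339  -0.18725354  0.036     ]
(259, 218) [ 0.42668248 -0.03415883  0.066     ]
(256, 143) [ 0.60574614 -0.02857183  0.036     ]
(150, 160) [0.54880118 0.19750177 0.126     ]
[[198.07491226 182.94928469]]
```

View pics/tcrop.png

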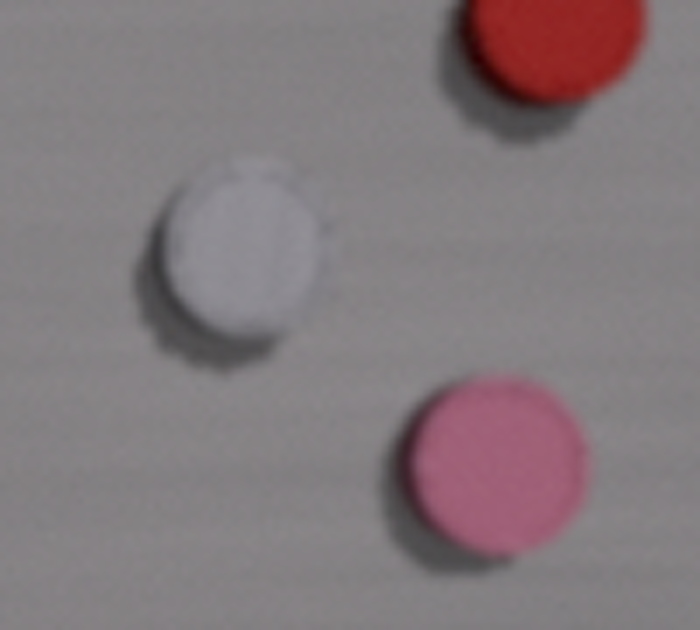

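View pics/dcrop.png

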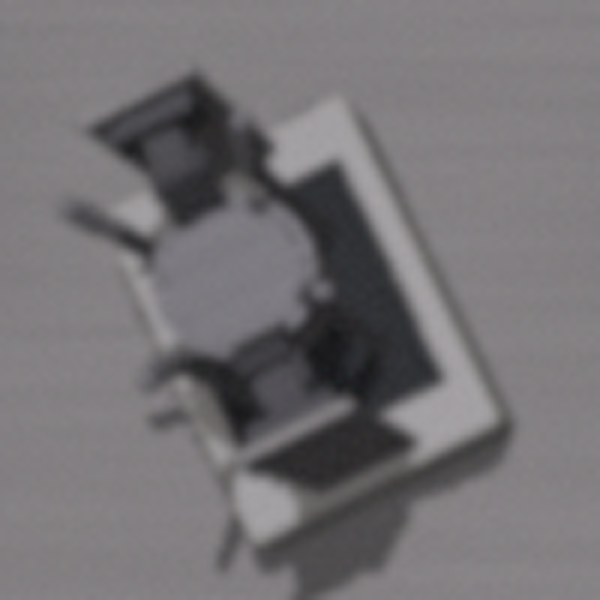

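View pics/scrop.png

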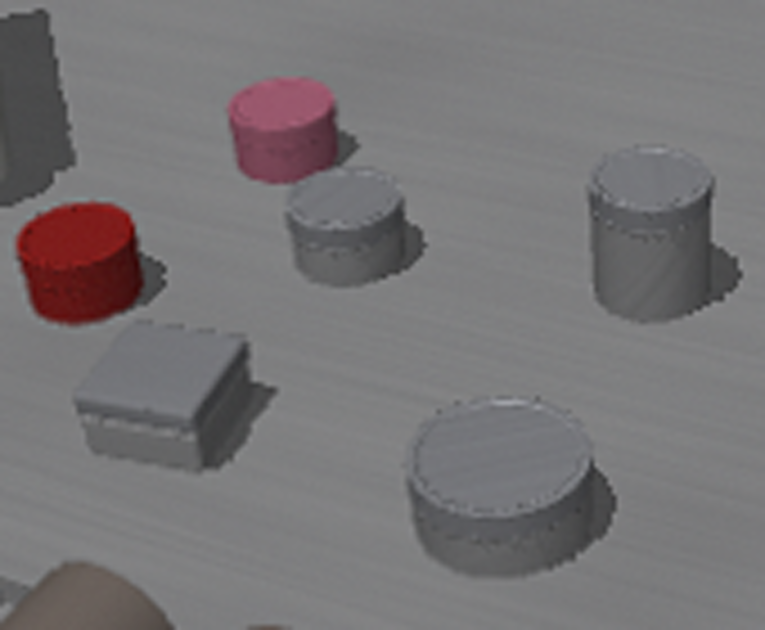

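View pics/sdcrop.png

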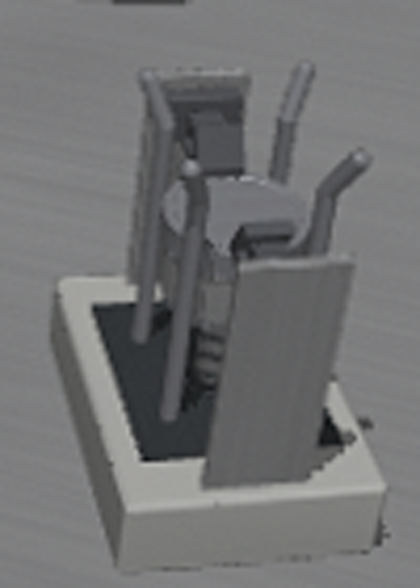

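Confirmed: the tin is the low bare round one at top (324,206). It is as low as the red and pink ones, and smaller in diameter than the wide tin. Next I fit the dispenser pose and the tin from both cameras.

```bash
cat > fit.py <<'E'
from h import *
import pickle
from scipy.optimize import least_squares
d=pickle.load(open('cal.pkl','rb'))
T=lambda x,y:(110+x/6,115+y/6)
S=lambda x,y:(310+x/4.2,160+y/4.2)
# local pts (yaw ~26deg): base top corners z=.04
def W(p,L):
    c,s=np.cos(p[2]),np.sin(p[2]); return np.array([p[0]+c*L[0]-s*L[1],p[1]+s*L[0]+c*L[1],L[2]])
# top picture: up=+x world, left=+y ; long axis up-left
p0=[.548,.19,.45]
a,b=.075,.055
obs=[('top',(a,-b,.04),T(342,97)),('top',(-a,-b,.04),T(500,420)),('top',(-a,b,.04),T(262,543)),
]
for l in [(a,b),(a,-b),(-a,-b),(-a,b)]:
    for n in d: 
        if n!='wrist': print(n,l,proj(d[n],W(p0,(*l,.04))))
sc=[S(62,280),S(130,502),S(383,485),S(120,568),S(385,540)]
print(sc,obs)
E
python3 fit.py
```

```text
scene (0.075, 0.055) [[395.54064723 273.53875207]]
top (0.075, 0.055) [[129.94853678 149.45112133]]
scene (0.075, -0.055) [[331.63145725 277.89822196]]
top (0.075, -0.055) [[171.53682995 129.40199337]]
scene (-0.075, -0.055) [[316.79307724 222.8844491 ]]
top (-0.075, -0.055) [[197.91008045 185.35716328]]
scene (-0.075, 0.055) [[371.62803248 220.05670934]]
top (-0.075, 0.055) [[155.46115481 205.96791402]]
[(324.76190476190476, 226.66666666666666), (340.95238095238096, 279.5238095238095), (401.1904761904762, 275.4761904761905), (338.57142857142856, 295.23809523809524), (401.66666666666663, 288.57142857142856)] [('top', (0.075, -0.055, 0.04), (167.0, 131.16666666666666)), ('top', (-0.075, -0.055, 0.04), (193.33333333333331, 185.0)), ('top', (-0.075, 0.055, 0.04), (153.66666666666666, 205.5))]
```

```bash
cat >> fit.py <<'E'
obs+=[('scene',(-a,-b,.04),sc[0]),('scene',(a,-b,.04),sc[1]),('scene',(a,b,.04),sc[2]),('scene',(a,-b,0),sc[3]),('scene',(a,b,0),sc[4])]
f=lambda p:np.concatenate([proj(d[n],W(p,l))[0]-uv for n,l,uv in obs])
r=least_squares(f,p0,loss='soft_l1')
print(r.x); print(np.round(f(r.x).reshape(-1,2),1))
for nm in ('top','scene'):
    r2=least_squares(lambda p:np.concatenate([proj(d[n],W(p,l))[0]-uv for n,l,uv in obs if n==nm]),p0); print(nm,r2.x,np.round(r2.fun,1))
# overlay
p=r.x
im={n:cv2.resize(cv2.imread(f'pics/{n}0.png'),None,fx=4,fy=4) for n in('top','scene')}
th=np.linspace(0,2*np.pi,60)
for n in im:
    def dr(L,col):
        q=proj(d[n],np.array([W(p,l) for l in L]))*4+1.5; cv2.polylines(im[n],[np.int32(q)],False,col,1)
    for z in(0,.04): dr([(a,b,z),(a,-b,z),(-a,-b,z),(-a,b,z),(a,b,z)],(0,255,0))
    dr([(.03*np.cos(t),.03*np.sin(t),.126) for t in th],(0,0,255))
    for s in(1,-1): dr([(s*.066,-.022,.04),(s*.066,-.022,.151),(s*.066,.022,.151),(s*.066,.022,.04)],(255,0,0))
cv2.imwrite('pics/o1.png',im['top'][440:840,400:820]); cv2.imwrite('pics/o2.png',im['scene'][640:1220,1220:1680])
# tin
o=[('top',(290+241/7,170+250/7)),('scene',(120+345/4.5,140+200/4.5))]
r=least_squares(lambda X:np.concatenate([proj(d[n],[X[0],X[1],.036])[0]-uv for n,uv in o]),[.45,-.19]);print('tin',r.x,r.fun)
for n,uv in o: print(atz(d[n],uv,.036))
E
python3 fit.py|tail -n +10
```

```text
[0.5458242  0.20208179 0.4812849 ]
[[-1.7 -1. ]
 [-0.   0.2]
 [-2.1  1.6]
 [-2.7 -2.4]
 [-0.3 -0. ]
 [ 2.6 -1.9]
 [-0.2  0.9]
 [-2.2  1.5]]
top [0.54668916 0.19900686 0.47513044] [-0.2 -1.3  1.2  0.1 -1.1  1.2]
scene [0.54573134 0.20385791 0.4627532 ] [-1.2 -2.6 -0.2 -0.1  3.1 -1.2 -0.1  0.7 -1.7  2.2]
tin [ 0.45695251 -0.18859278] [ 0.11181857 -0.74728831  0.37220296 -1.08455499]
[ 0.45519773 -0.18828465  0.036     ]
[ 0.46133378 -0.18702535  0.036     ]
```

View pics/o1.png

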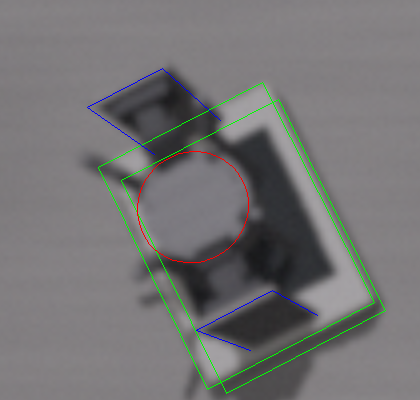

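View pics/o2.png

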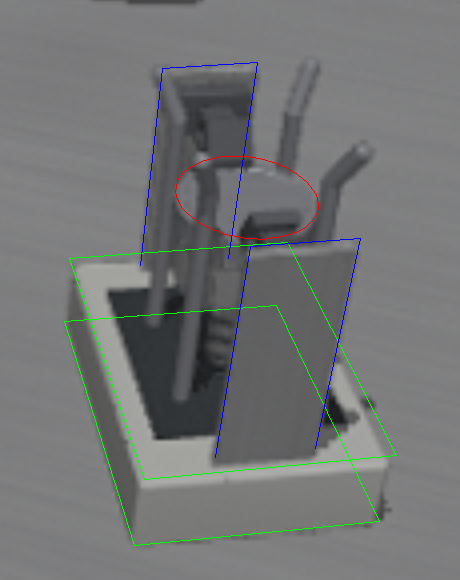

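Call:
{"method": "jog_arm", "body": {
  "series": [
    [0.028,-0.026,0,0],
    [0.028,-0.026,0,0],
    [0.028,-0.026,0,0],
    [0.028,-0.026,0,0],
    [0.028,-0.026,0,0],
    [0.028,-0.026,0,0],
    [0.028,-0.026,0,0],
    [0.028,-0.026,0,0]
  ],
  "grip": 0.0854
}}

```text
time: 0.82
eef_pos: [0.3241, -0.3987, 0.2359]
tcp_rot: [0.994, 0.106, -0.001, -0.003]
contact_force: [0.2, 0.2, 0.4]
opening: 1.0
```

Call:
{"method": "jog_arm", "body": {
  "series": [
    [0.024,-0.025,0,0],
    [0.024,-0.025,0,0],
    [0.024,-0.025,0,0],
    [0.024,-0.025,0,0],
    [0.024,-0.025,0,0],
    [0.024,-0.025,0,0],
    [0.021,-0.02,0,0],
    [0.008,-0.008,0,0]
  ]
}}

```text
time: 1.48
eef_pos: [0.4602, -0.1711, 0.2355]
tcp_rot: [0.994, 0.108, -0.001, -0.005]
contact_force: [-0.0, -0.3, -0.2]
opening: 1.0
```

```bash
python3 - <<'E'
from h import *
import pickle
s=monitor.get_state();print(s['eef_pos'],s['tcp_rot'],s['dq'])
c,im=snap('wrist','w1.png'); pickle.dump(c,open('w1.pkl','wb'))
print(proj(c,[[.457,-.189,.036],[.4345,-.181,.036]]), s['time'])
E
```

```text
[ 0.46022961 -0.17105899  0.23551208] [ 9.94134139e-01  1.08048974e-01 -6.57785231e-04 -4.72233194e-03] [ 0.29400226  0.05646249 -0.04654887 -0.0255665  -0.00709128  0.28048407]
[[272.85805701 176.02235936]
 [261.74528815 193.0241859 ]] 1.4833
```

View pics/w1.png

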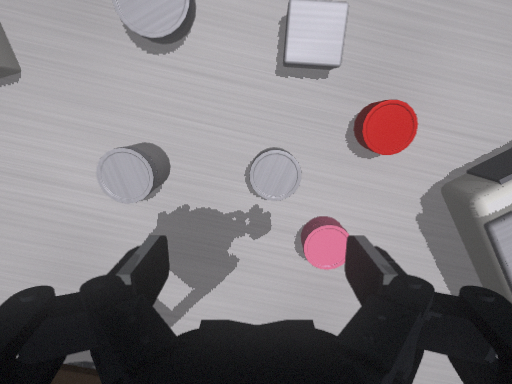

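```bash
cat >> h.py <<'E'
from scipy.spatial.transform import Rotation as Ro
def totool(X):
    s=monitor.get_state(); R=Ro.from_quat(s['tcp_rot']).as_matrix()
    d=R.T@(np.array(X)-s['eef_pos']); yaw=np.arctan2(R[1,0],R[0,0])
    print('t',s['time'],'eef',np.round(s['eef_pos'],4),'toolshift',np.round(d,4),'yaw',round(yaw,4),'Rz',np.round(R[:,2],4),'F',np.round(s['contact_force'],1),'op',round(s['opening'],3))
E
python3 - <<'E'
from h import *
c,im=snap('wrist','w2.png')
print(proj(c,[[.457,-.189,.036]]))
crop('w2.png','w2c.png',215,115,345,225,6)
import pickle; pickle.dump(c,open('w2.pkl','wb'))
totool([.457,-.189,.12])
E
```

```text
[[273.50496882 176.43266364]]
t 1.5833 eef [ 0.4597 -0.1721  0.2354] toolshift [-0.0062  0.017   0.1152] yaw 0.2175 Rz [-0.0031  0.0087 -1.    ] F [ 0.7 -0.3 -0.5] op 0.994
```

View pics/w2c.png

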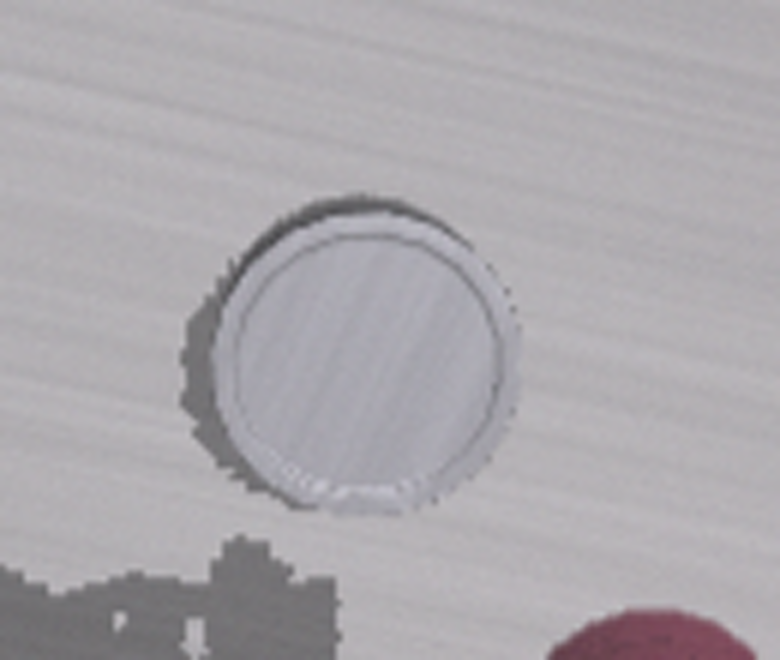

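```bash
python3 - <<'E'
from h import *
import pickle
c=pickle.load(open('w2.pkl','rb'))
X=atz(c,(276.0,175.3),.036);print(X)
totool([X[0],X[1],.09])
E
```

```text
[ 0.45891101 -0.19148061  0.036     ]
t 1.5833 eef [ 0.4597 -0.1721  0.2354] toolshift [-0.0048  0.0201  0.1452] yaw 0.2175 Rz [-0.0031  0.0087 -1.    ] F [ 0.7 -0.3 -0.5] op 0.994
```

Call:
{"method": "jog_arm", "body": {
  "series": [
    [-0.001,0.004,0.024,0],
    [-0.001,0.004,0.024,0],
    [-0.001,0.004,0.024,0],
    [-0.001,0.004,0.024,0],
    [-0.001,0.004,0.024,0],
    [0,0,0.02,0],
    [0,0,0.008,0],
    [0,0,0,0]
  ]
}}

```text
time: 2.25
eef_pos: [0.4572, -0.1996, 0.0838]
tcp_rot: [0.994, 0.107, 0.0, -0.001]
contact_force: [-0.1, -0.8, 0.8]
opening: 1.0
```

```bash
python3 - <<'E'
from h import *
totool([.4589,-.1915,.018])
c,im=snap('wrist','w3.png')
import pickle; pickle.dump(c,open('w3.pkl','wb'))
print(proj(c,[[.4589,-.1915,.036]]))
E
```

```text
t 2.25 eef [ 0.4572 -0.1996  0.0838] toolshift [ 0.0033 -0.0075  0.0658] yaw 0.2145 Rz [ 4.e-04  2.e-03 -1.e+00] F [-0.1 -0.8  0.8] op 1.0
[[244.75741017 210.79711433]]
```

View pics/w3.png

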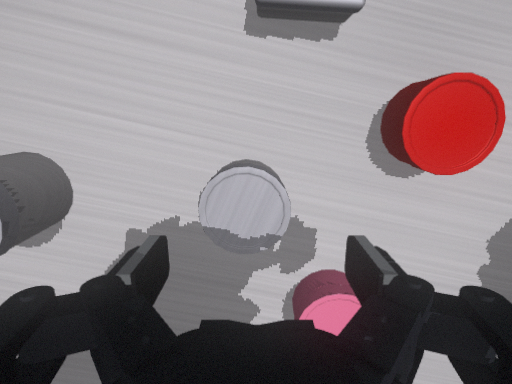

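```bash
python3 - <<'E'
from h import *
import pickle
c=pickle.load(open('w2.pkl','rb'))
R=Ro.from_quat(monitor.get_state()['tcp_rot']).as_matrix()
t=pickle.load(open('cal.pkl','rb'))['top']
for P in (atz(t,(361,236),.036), atz(pickle.load(open('w1.pkl','rb')),(328,247),.036)):
  print(P, R.T@(P-np.array([.4589,-.1915,.036])))
E
```

```text
[ 0.38341234 -0.2732582   0.036     ] [-0.09117005  0.06380261 -0.00019578]
[ 0.38529113 -0.2749305   0.036     ] [-0.08969058  0.06583673 -0.00019626]
```

Call:
{"method": "jog_arm", "body": {
  "series": [
    [0.003,-0.007,0,0],
    [0.001,-0.001,0.012,0],
    [0,0,0.014,0],
    [0,0,0.014,0],
    [0,0,0.014,0],
    [0,0,0.01,0],
    [0,0,0.004,0],
    [0,0,0,0]
  ]
}}

```text
time: 2.97
eef_pos: [0.4673, -0.1939, 0.0215]
tcp_rot: [0.994, 0.108, 0.008, 0.006]
contact_force: [0.0, 1.2, 0.3]
opening: 1.006
```

```bash
python3 - <<'E'
from h import *
totool([.4589,-.1915,.018])
E
```

```text
t 2.9667 eef [ 0.4673 -0.1939  0.0215] toolshift [-0.0077 -0.0042  0.0033] yaw 0.2166 Rz [ 0.0179 -0.0102 -0.9998] F [0.  1.2 0.3] op 1.006
```

Call:
{"method": "jog_arm", "body": {
  "series": [
    [-0.004,-0.002,0.001,0],
    [-0.004,-0.002,0.001,0],
    [0,0,0,0],
    [0,0,0,0],
    [0,0,0,0],
    [0,0,0,0],
    [0,0,0,0],
    [0,0,0,0]
  ]
}}

```text
time: 3.63
eef_pos: [0.46, -0.1927, 0.0227]
tcp_rot: [0.994, 0.108, 0.011, 0.008]
contact_force: [-0.5, 0.3, 0.5]
opening: 1.0
```

```bash
python3 - <<'E'
from h import *
totool([.4589,-.1915,.018]); s=monitor.get_state(); print(s['qpos'],s['dq'])
E
```

```text
t 3.6333 eef [ 0.46   -0.1927  0.0227] toolshift [-0.0009 -0.0015  0.0046] yaw 0.2171 Rz [ 0.0236 -0.0141 -0.9996] F [-0.5  0.3  0.5] op 1.0
[-0.60137792  0.19498885  2.14755545  0.00242548  0.77158928  0.75083932] [ 0.00011694 -0.00464877 -0.00214555 -0.00042779  0.00059502  0.00099242]
```

Call:
{"method": "jog_arm", "body": {
  "series": [
    [-0.001,-0.001,0.003,0],
    [0,0,0.001,0],
    [0,0,0,0],
    [0,0,0,0],
    [0,0,0,0],
    [0,0,0,0],
    [0,0,0,0],
    [0,0,0,0]
  ],
  "grip": 0.04,
  "grip_force": 40
}}

```text
time: 4.3
eef_pos: [0.4596, -0.1926, 0.0192]
tcp_rot: [0.994, 0.108, 0.011, 0.009]
contact_force: [-0.5, 0.5, 1.9]
opening: 0.687
```

```bash
python3 - <<'E'
from h import *
totool([.4589,-.1915,.018]); snap('wrist','w4.png'); snap('scene','s4.png'); crop('s4.png','s4c.png',100,100,300,250,4)
E
```

```text
t 4.3 eef [ 0.4596 -0.1926  0.0192] toolshift [-0.0005 -0.0012  0.0011] yaw 0.217 Rz [ 0.0246 -0.0147 -0.9996] F [-0.5  0.5  1.9] op 0.687
```

View pics/w4.png

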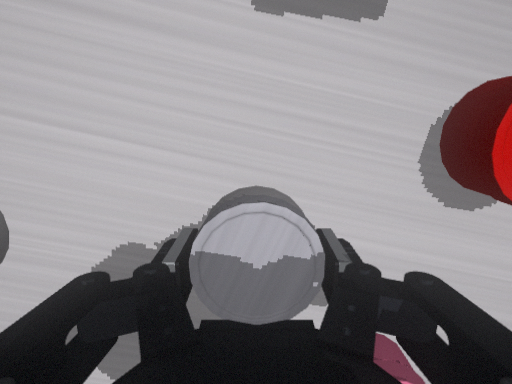

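View pics/s4c.png

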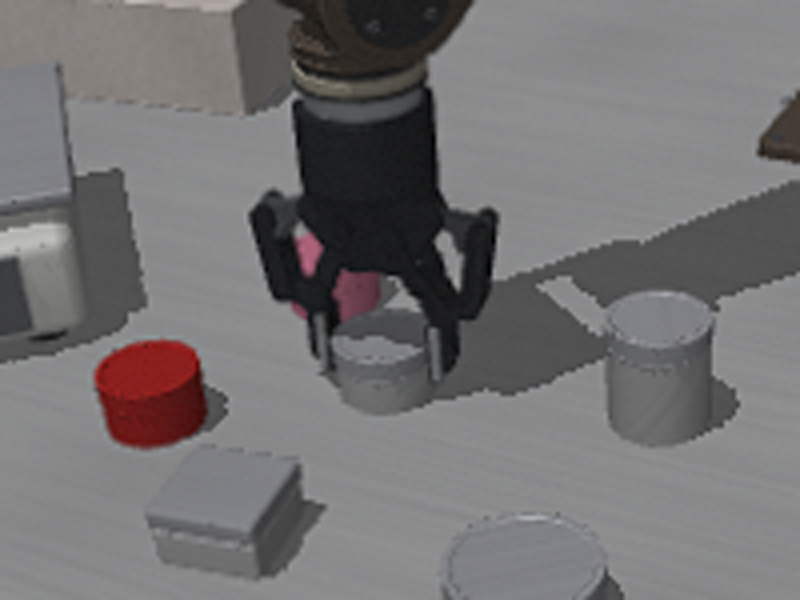

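Call:
{"method": "jog_arm", "body": {
  "series": [
    [0,0,-0.008,0],
    [0,0,-0.02,0],
    [0,0,-0.034,0],
    [0,0,-0.034,0],
    [0,0,-0.034,0],
    [0,0,-0.034,0],
    [0,0,-0.034,0],
    [0,0,-0.034,0]
  ]
}}

```text
time: 5.07
eef_pos: [0.4458, -0.1837, 0.248]
tcp_rot: [0.994, 0.108, -0.001, -0.002]
contact_force: [1.2, -0.6, -2.0]
opening: 0.691
```

```bash
python3 - <<'E'
from h import *
totool([.546,.201,.26]);print(monitor.get_state()['qpos'])
E
```

```text
t 5.0667 eef [ 0.4458 -0.1837  0.248 ] toolshift [ 0.1805 -0.3542 -0.0109] yaw 0.2166 Rz [-0.0018  0.0032 -1.    ] F [ 1.2 -0.6 -2. ] op 0.691
[-6.02450517e-01 -1.53241691e-01  2.02946314e+00  1.67497662e-03
  1.26869233e+00  7.51225657e-01]
```

Call:
{"method": "jog_arm", "body": {
  "series": [
    [0.005,-0.021,0,-0.031],
    [0.006,-0.021,0,-0.031],
    [0.007,-0.021,0,-0.031],
    [0.007,-0.02,0,-0.031],
    [0.008,-0.02,0,-0.031],
    [0.009,-0.02,0,-0.031],
    [0.01,-0.019,0,-0.031],
    [0.01,-0.019,0,-0.031]
  ]
}}

```text
time: 5.73
eef_pos: [0.4538, -0.0087, 0.2599]
tcp_rot: [0.973, 0.232, 0.007, 0.007]
contact_force: [0.5, 0.1, -1.7]
opening: 0.691
```

```bash
python3 - <<'E'
from h import *
totool([.456,.156,.27])
E
```

```text
t 5.7333 eef [ 0.4538 -0.0087  0.2599] toolshift [ 0.0763 -0.1459 -0.0117] yaw 0.468 Rz [ 0.0163 -0.0096 -0.9998] F [ 0.5  0.1 -1.7] op 0.691
```

Call:
{"method": "jog_arm", "body": {
  "series": [
    [0.011,-0.021,-0.002,0],
    [0.011,-0.021,-0.002,0],
    [0.011,-0.021,-0.002,0],
    [0.011,-0.021,-0.002,0],
    [0.011,-0.021,-0.001,0],
    [0.01,-0.018,0,0],
    [0.005,-0.01,0,0],
    [0,0,0,0]
  ]
}}

```text
time: 6.4
eef_pos: [0.4495, 0.1529, 0.2651]
tcp_rot: [0.972, 0.235, 0.004, 0.005]
contact_force: [0.1, -0.6, -2.0]
opening: 0.688
```

```bash
python3 - <<'E'
from h import *
import pickle
c,im=snap('wrist','w5.png'); pickle.dump(c,open('w5.pkl','wb'))
totool([.546,.201,.26]); print(proj(c,[[.5465,.2005,.126]]))
cv2.imwrite('pics/w5b.png',cv2.resize(im[:,:,::-1],None,fx=1.5,fy=1.5))
E
```

```text
t 6.45 eef [0.4495 0.1521 0.265 ] toolshift [0.1081 0.0004 0.0055] yaw 0.4734 Rz [ 0.0094 -0.0086 -0.9999] F [ 0.4 -0.8 -1.3] op 0.685
[[257.11785074  59.06261479]]
```

View pics/w5b.png

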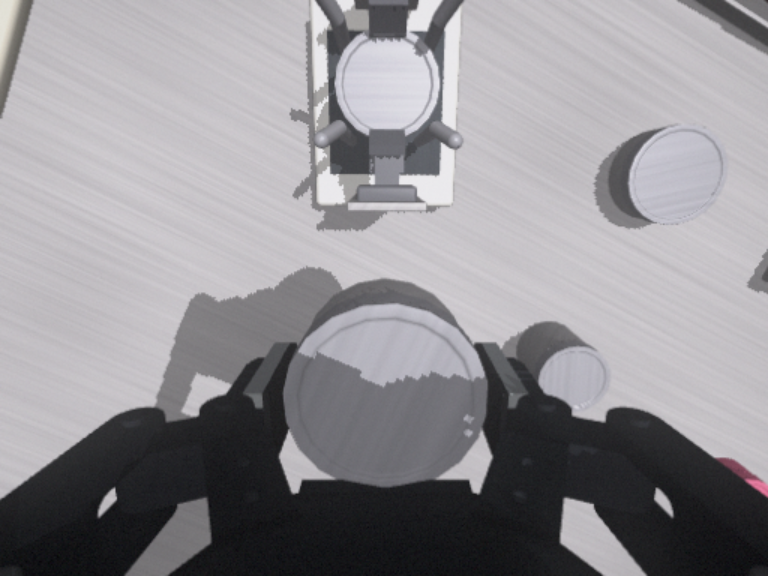

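```bash
python3 - <<'E'
from h import *
crop('w5.png','w5c.png',190,0,325,145,5)
E
```

```text
(no output)
```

View pics/w5c.png

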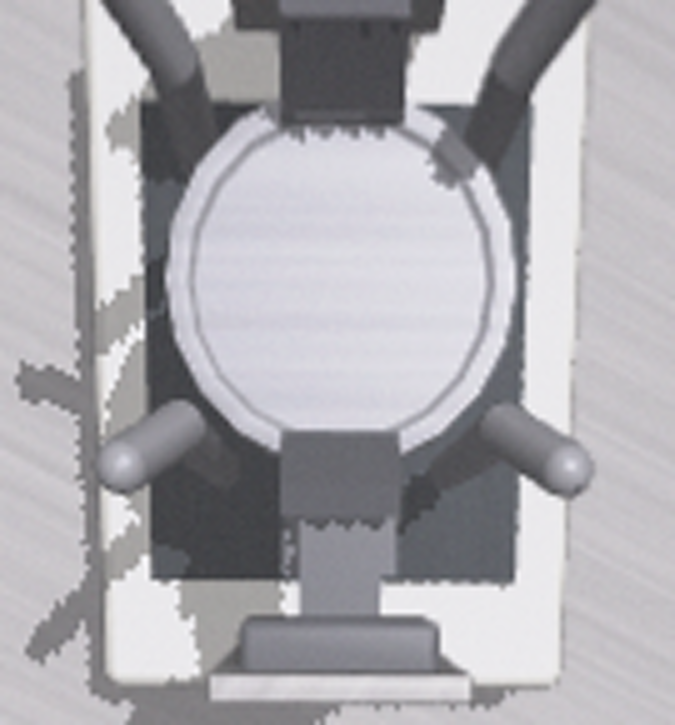

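```bash
python3 - <<'E'
from h import *
import pickle
c=pickle.load(open('w5.pkl','rb'))
q=lambda x,y:((x+.5)/5-.5+190,(y+.5)/5-.5)
for z in(.126,.125): print(atz(c,q(341,278),z))
X=atz(c,q(341,278),.126)
for l in (167,515): print(np.linalg.norm(atz(c,q(l,278),.126)-X))
for l in (105,455): print(np.linalg.norm(atz(c,q(341,l),.126)-X))
# plate top edge near: z .151; base near corners z .04
A=atz(c,q(210,678),.151);B=atz(c,q(470,675),.151);print('plate',A,B,np.linalg.norm(A-B),np.arctan2(*( (A-B)[[1,0]]))-np.pi/2)
A=atz(c,q(108,683),.04);B=atz(c,q(558,683),.04);print('base',A,B,np.linalg.norm(A-B),np.arctan2(*( (A-B)[[1,0]]))-np.pi/2)
# rod tips z~.174 
A=atz(c,q(120,470),.172);B=atz(c,q(572,470),.172);print('rods',A,B,(A+B)/2,np.linalg.norm(A-B),np.arctan2(*( (A-B)[[1,0]]))-np.pi/2)
totool([X[0],X[1],.27])
# held tin lid centre
cc=lambda u,v:(u/1.5,v/1.5)
R=Ro.from_quat(monitor.get_state()['tcp_rot']).as_matrix();e=monitor.get_state()['eef_pos']
for zz in (.017,.0168): 
    P=atz(c,cc(385.5,393),e[2]+zz); print('held',R.T@(P-e))
E
```

```text
[0.54943738 0.20135859 0.126     ]
[0.54959759 0.20142353 0.125     ]
0.029353708022905056
0.02942568782749355
0.026059386675321383
0.02829314251479106
plate [0.4819748  0.19129267 0.151     ] [0.50181665 0.15353128 0.151     ] 0.042657024569996975 0.4838024655824622
base [0.45897397 0.21576105 0.04      ] [0.50779505 0.12022251 0.04      ] 0.10728983973573614 0.47241612305649205
rods [0.50475536 0.21512072 0.172     ] [0.53462068 0.15689077 0.172     ] [0.51968802 0.18600574 0.172     ] 0.06544206220958076 0.47390316412804534
t 6.45 eef [0.4495 0.1521 0.265 ] toolshift [ 0.1114  0.0018 -0.0045] yaw 0.4734 Rz [ 0.0094 -0.0086 -0.9999] F [ 0.4 -0.8 -1.3] op 0.685
held [ 0.00278421 -0.00071097 -0.01699745]
held [ 0.00267496 -0.00071075 -0.01679792]
```

```bash
python3 - <<'E'
from h import *
crop('w5.png','w5d.png',180,180,335,335,5)
E
```

```text
(no output)
```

View pics/w5d.png

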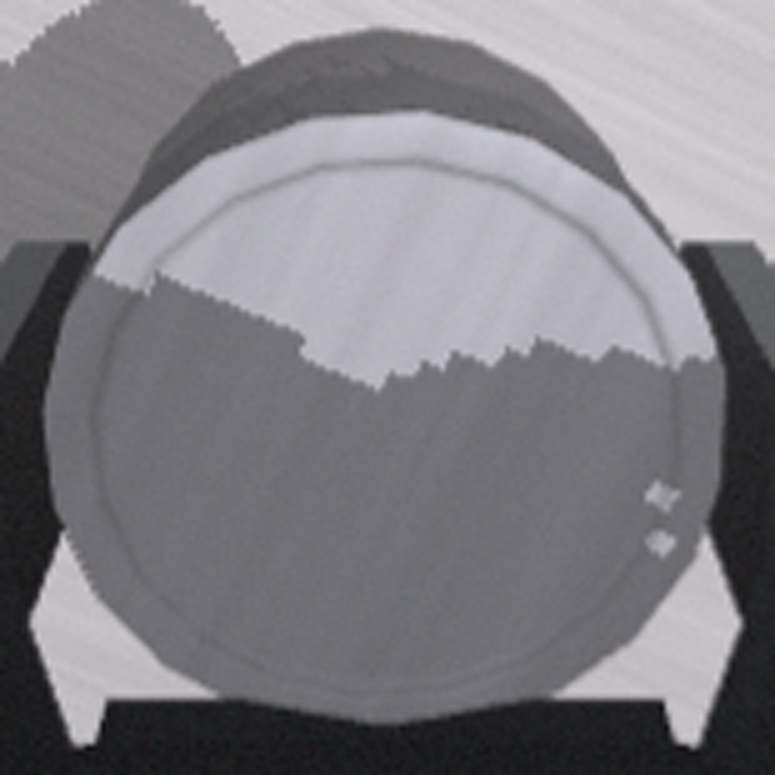

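```bash
python3 - <<'E'
from h import *
import pickle
from scipy.optimize import least_squares
c=pickle.load(open('w5.pkl','rb'))
s=monitor.get_state(); R=Ro.from_quat(s['tcp_rot']).as_matrix();e=s['eef_pos']
P=np.array([(45,415),(725,370),(400,110),(205,155),(570,155),(690,280),(105,240),(55,480),(105,595),(165,660),(385,720),(635,640),(700,535)],float)
P=(P+.5)/5-.5+180
def f(p,tilt=True):
    tx,ty=(p[3],p[4]) if tilt else (0,0)
    th=np.linspace(0,2*np.pi,361)
    L=np.c_[.03*np.cos(th),.03*np.sin(th),0*th]@Ro.from_euler('xy',[tx,ty]).as_matrix().T+p[:3]
    q=proj(c,L@R.T+e)
    out=[]
    for u in P:
        d=q-u; i=np.argmin((d**2).sum(1)); t=q[(i+1)%360]-q[i-1]; n=np.array([t[1],-t[0]])/np.linalg.norm(t); out.append(d[i]@n)
    return np.array(out)
r=least_squares(f,[0,0,-.017,0,0],diff_step=1e-3,x_scale=[.01,.01,.01,.1,.1]);print(r.x,r.fun)
r=least_squares(lambda p:f(p,False),[0.001,0.001,-.017],x_scale=.01);print(r.x,r.fun)
print('world',R@r.x+e)
E
```

```text
[-0.00068596 -0.00078758 -0.01485726 -0.00498708 -0.006126  ] [ 0.11261141 -0.13263456  0.20873435 -0.06268492 -0.41391577  0.39507704
 -0.18743865  0.66737158 -0.25298168 -1.11023448  1.43025423 -1.29846766
  0.64172596]
[-0.0006319  -0.00075317 -0.01500381] [ 0.19701436 -0.01463944  0.10572989 -0.19916314 -0.38756132  0.5228069
 -0.25253653  0.77773632 -0.17050853 -1.08898804  1.27678097 -1.42963358
  0.62260807]
world [0.44846246 0.15262463 0.27996237]
```

Call:
{"method": "jog_arm", "body": {
  "series": [
    [0.012,0.001,0,0],
    [0.02,0.001,0,0],
    [0.02,0.001,0,0],
    [0.02,0,0,0],
    [0.02,0,0,0],
    [0.013,0,0,0],
    [0.005,0,0,0],
    [0,0,0,0]
  ]
}}

```text
time: 7.12
eef_pos: [0.5509, 0.1932, 0.2626]
tcp_rot: [0.973, 0.232, 0.0, 0.007]
contact_force: [0.6, -0.0, -1.1]
opening: 0.691
```

```bash
python3 - <<'E'
from h import *
totool([.550,.202,.21])
E
```

```text
t 7.1167 eef [0.5509 0.1932 0.2626] toolshift [ 0.0033 -0.009   0.0525] yaw 0.4676 Rz [ 0.0038 -0.0143 -0.9999] F [ 0.6 -0.  -1.1] op 0.691
```

Call:
{"method": "jog_arm", "body": {
  "series": [
    [0.002,-0.004,0.004,0],
    [0.002,-0.004,0.006,0],
    [0,0,0.007,0],
    [0,0,0.007,0],
    [0,0,0.006,0],
    [0,0,0.004,0],
    [0,0,0.002,0],
    [0,0,0,0]
  ]
}}

```text
time: 7.78
eef_pos: [0.5469, 0.1996, 0.2209]
tcp_rot: [0.973, 0.231, -0.003, 0.008]
contact_force: [-0.8, 0.7, -1.7]
opening: 0.688
```

```bash
python3 - <<'E'
from h import *
import pickle
totool([.550,.202,.21])
c,im=snap('wrist','w6.png'); pickle.dump(c,open('w6.pkl','wb'))
c,im=snap('scene','s6.png'); crop('s6.png','s6c.png',290,80,430,300,2.7)
cv2.imwrite('pics/w6b.png',cv2.resize(cv2.imread('pics/w6.png'),None,fx=1.5,fy=1.5))
E
```

```text
t 7.7833 eef [0.5469 0.1996 0.2209] toolshift [ 0.0039 -0.0009  0.0109] yaw 0.466 Rz [-0.0015 -0.0162 -0.9999] F [-0.8  0.7 -1.7] op 0.688
```

View pics/w6b.png

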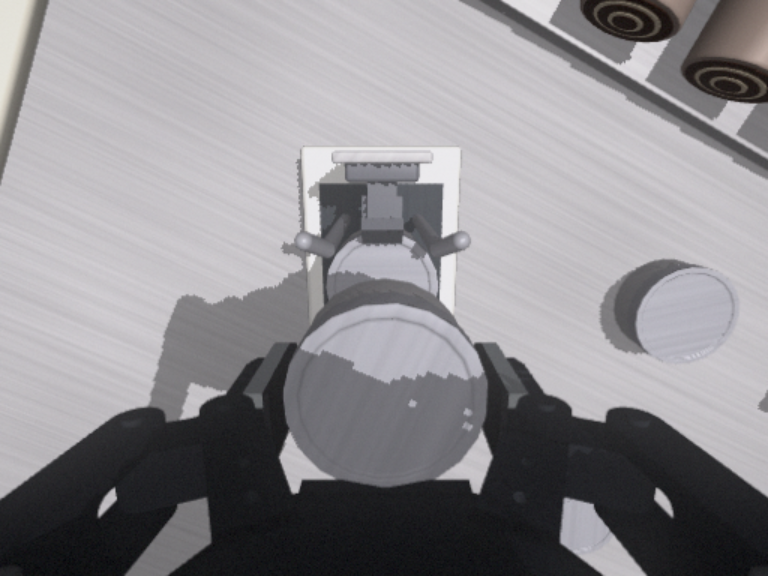

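View pics/s6c.png

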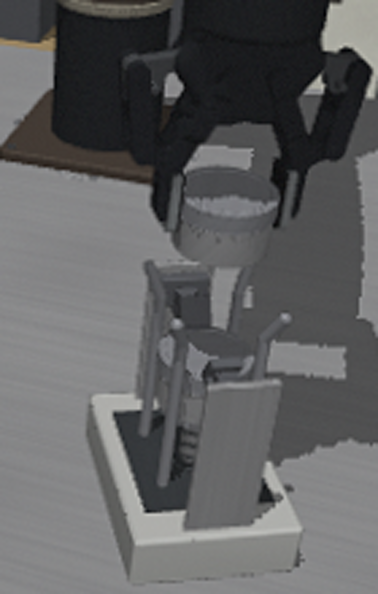

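```bash
python3 - <<'E'
from h import *
crop('w6.png','w6c.png',190,90,325,205,5.5)
E
```

```text
(no output)
```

View pics/w6c.png

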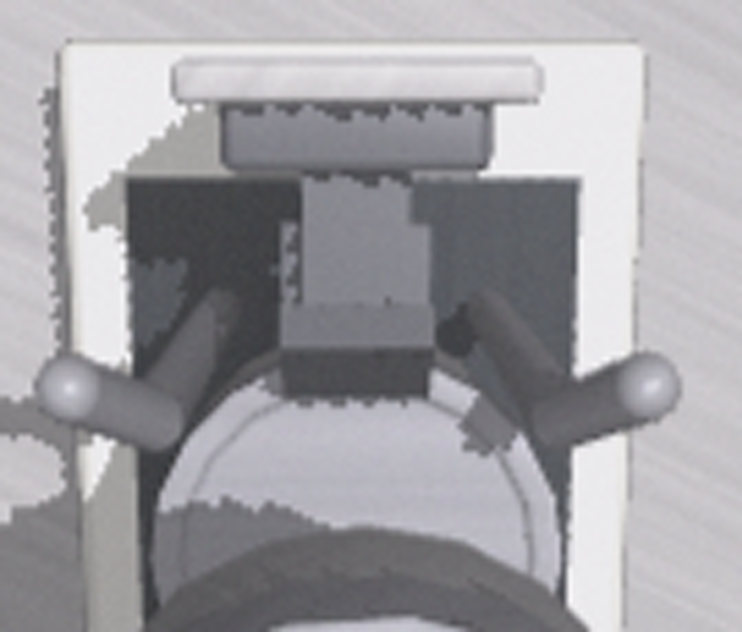

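```bash
python3 - <<'E'
from h import *
import pickle
c5=pickle.load(open('w5.pkl','rb'));c6=pickle.load(open('w6.pkl','rb'))
q5=lambda x,y:((x+.5)/5-.5+190,(y+.5)/5-.5)
q6=lambda x,y:((x+.5)/5.5-.5+190,(y+.5)/5.5-.5+90)
ax=np.array([np.cos(.473),np.sin(.473)])
def pr(n,A,B):
    m=(A+B)/2; print(n,'mid',np.round(m,4),'w',round(np.linalg.norm(A-B),4),'yaw',round(np.arctan2(*((A-B)[[1,0]]))-np.pi/2,4)); return m[:2]
a=pr('plateN outer',atz(c5,q5(210,702),.151),atz(c5,q5(470,700),.151))
a1=pr('plateN inner',atz(c5,q5(213,678),.151),atz(c5,q5(468,675),.151))
b=pr('plateF outer',atz(c6,q6(174,60),.151),atz(c6,q6(541,60),.151))
b1=pr('plateF inner',atz(c6,q6(176,101),.151),atz(c6,q6(539,101),.151))
print('plate',(a+b)/2,np.linalg.norm(a-b),(a1+b1)/2,np.linalg.norm(a1-b1))
a=pr('baseN',atz(c5,q5(108,683),.04),atz(c5,q5(558,683),.04))
b=pr('baseF',atz(c6,q6(65,43),.04),atz(c6,q6(642,43),.04));print('base',(a+b)/2,np.linalg.norm(a-b))
a=pr('rodN',atz(c5,q5(120,470),.172),atz(c5,q5(572,470),.172))
b=pr('rodF',atz(c6,q6(70,388),.172),atz(c6,q6(650,388),.172));print('rod',(a+b)/2,np.linalg.norm(a-b))
totool([.55,.202,.18])
E
```

```text
plateN outer mid [0.4884 0.1706 0.151 ] w 0.0428 yaw 0.4799
plateN inner mid [0.4919 0.1723 0.151 ] w 0.0418 yaw 0.484
plateF outer mid [0.6101 0.2318 0.151 ] w 0.0434 yaw 0.4661
plateF inner mid [0.606  0.2297 0.151 ] w 0.0432 yaw 0.4658
plate [0.54924547 0.20120567] 0.13629062359793592 [0.5489496  0.20103643] 0.12766228990689765
baseN mid [0.4834 0.168  0.04  ] w 0.1073 yaw 0.4724
baseF mid [0.6152 0.2342 0.04  ] w 0.1056 yaw 0.4662
base [0.5492854  0.20107118] 0.1474743861345422
rodN mid [0.5197 0.186  0.172 ] w 0.0654 yaw 0.4739
rodF mid [0.5785 0.2158 0.172 ] w 0.0648 yaw 0.4634
rod [0.54907917 0.20089412] 0.06589396129576727
t 7.8833 eef [0.5474 0.1996 0.2217] toolshift [ 0.0037 -0.0015  0.0416] yaw 0.466 Rz [-4.000e-04 -1.600e-02 -9.999e-01] F [-0.2 -0.1 -2. ] op 0.686
```

Call:
{"method": "jog_arm", "body": {
  "series": [
    [0.003,0,0.002,0],
    [0.001,0,0.004,0],
    [0.001,0,0.005,0],
    [0,0,0.005,0],
    [0,0,0.004,0],
    [0,0,0.002,0],
    [0,0,0,0],
    [0,0,0,0]
  ]
}}

```text
time: 8.55
eef_pos: [0.5533, 0.2019, 0.1985]
tcp_rot: [0.973, 0.231, -0.001, 0.008]
contact_force: [0.3, 0.7, -1.2]
opening: 0.69
```

```bash
cat >> h.py <<'E'
def tin(z=.0205):
    s=monitor.get_state(); R=Ro.from_quat(s['tcp_rot']).as_matrix()
    for zz in (z-.036,z):
        P=s['eef_pos']+R@np.array([-.0006,-.0008,zz]); d=R.T@(np.array([.5492,.2011,P[2]])-P); print('tinpt',np.round(P,4),'err tool',np.round(d,4))
E
python3 - <<'E'
from h import *
totool([.5492,.2011,.16]); tin()
E
```

```text
t 8.55 eef [0.5533 0.2019 0.1985] toolshift [-0.0039 -0.0017  0.0385] yaw 0.4659 Rz [ 0.002  -0.0156 -0.9999] F [ 0.3  0.7 -1.2] op 0.69
tinpt [0.5524 0.2026 0.214 ] err tool [-0.0035 -0.0001  0.    ]
tinpt [0.5525 0.202  0.178 ] err tool [-0.0034 -0.0007  0.    ]
```

Call:
{"method": "jog_arm", "body": {
  "series": [
    [-0.003,-0.0005,0,0],
    [0,0,0,0],
    [0,0,0.003,0],
    [0,0,0.003,0],
    [0,0,0.002,0],
    [0,0,0,0],
    [0,0,0,0],
    [0,0,0,0]
  ]
}}

```text
time: 9.22
eef_pos: [0.5503, 0.2008, 0.1903]
tcp_rot: [0.973, 0.231, -0.0, 0.008]
contact_force: [-0.5, -0.4, -2.4]
opening: 0.689
```

```bash
python3 - <<'E'
from h import *
totool([.5492,.2011,.16]); tin()
E
```

```text
t 9.2167 eef [0.5503 0.2008 0.1903] toolshift [-0.0007 -0.0013  0.0303] yaw 0.4659 Rz [ 0.0032 -0.0154 -0.9999] F [-0.5 -0.4 -2.4] op 0.689
tinpt [0.5493 0.2014 0.2058] err tool [-0.0003  0.0002  0.    ]
tinpt [0.5495 0.2009 0.1698] err tool [-0.0001 -0.0003 -0.    ]
```

Call:
{"method": "jog_arm", "body": {
  "series": [
    [0,0,0.002,0],
    [0,0,0.003,0],
    [0,0,0.003,0],
    [0,0,0.003,0],
    [0,0,0.002,0],
    [0,0,0,0],
    [0,0,0,0],
    [0,0,0,0]
  ]
}}

```text
time: 9.88
eef_pos: [0.5503, 0.2005, 0.1755]
tcp_rot: [0.973, 0.231, -0.0, 0.008]
contact_force: [-0.4, 0.4, -2.2]
opening: 0.687
```

```bash
python3 - <<'E'
from h import *
totool([.5492,.2011,.16]); tin()
E
```

```text
t 9.8833 eef [0.5503 0.2005 0.1755] toolshift [-0.0007 -0.0012  0.0155] yaw 0.466 Rz [ 0.0027 -0.0155 -0.9999] F [-0.4  0.4 -2.2] op 0.687
tinpt [0.5494 0.2012 0.191 ] err tool [-0.0002  0.      0.    ]
tinpt [0.5495 0.2007 0.155 ] err tool [-0.     -0.0005 -0.    ]
```

Call:
{"method": "jog_arm", "body": {
  "series": [
    [0,0,0.002,0],
    [0,0,0.003,0],
    [0,0,0.003,0],
    [0,0,0.002,0],
    [0,0,0.001,0],
    [0,0,0,0],
    [0,0,0,0],
    [0,0,0,0]
  ]
}}

```text
time: 10.55
eef_pos: [0.5504, 0.2004, 0.1635]
tcp_rot: [0.973, 0.231, -0.0, 0.008]
contact_force: [0.1, -0.1, -2.4]
opening: 0.685
```

```bash
python3 - <<'E'
from h import *
totool([.5492,.2011,.16]); tin()
snap('wrist','w7.png');snap('scene','s7.png'); crop('s7.png','s7c.png',290,80,430,300,2.7)
E
```

```text
t 10.55 eef [0.5504 0.2004 0.1635] toolshift [-0.0008 -0.0012  0.0035] yaw 0.466 Rz [ 0.003  -0.0154 -0.9999] F [ 0.1 -0.1 -2.4] op 0.685
tinpt [0.5495 0.2011 0.179 ] err tool [-0.0003 -0.0002 -0.    ]
tinpt [0.5496 0.2005 0.143 ] err tool [-0.0001 -0.0007 -0.    ]
```

View pics/s7c.png

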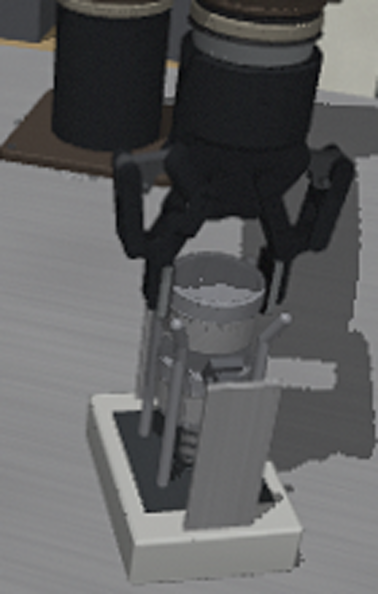

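View pics/w7.png

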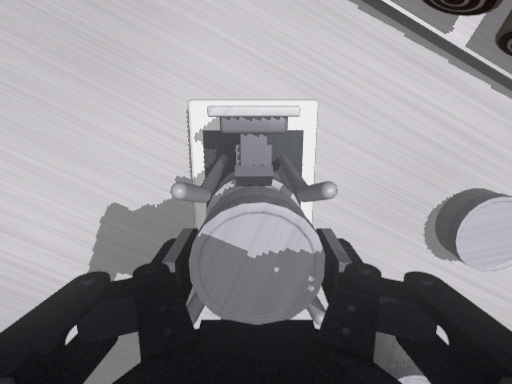

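Call:
{"method": "jog_arm", "body": {
  "series": [
    [0,0,0.001,0],
    [0,0,0.001,0],
    [0,0,0.001,0],
    [0,0,0,0],
    [0,0,0,0],
    [0,0,0,0],
    [0,0,0,0],
    [0,0,0,0]
  ]
}}

```text
time: 11.32
eef_pos: [0.5508, 0.2004, 0.1608]
tcp_rot: [0.973, 0.231, 0.0, 0.008]
contact_force: [-0.1, -0.4, -1.5]
opening: 0.685
```

Call:
{"method": "jog_arm", "body": {
  "series": [
    [0,0,0.001,0],
    [0,0,0,0],
    [0,0,0,0],
    [0,0,0,0],
    [0,0,0,0],
    [0,0,0,0],
    [0,0,0,0],
    [0,0,0,0]
  ]
}}

```text
time: 11.98
eef_pos: [0.5509, 0.2004, 0.1598]
tcp_rot: [0.973, 0.231, 0.0, 0.008]
contact_force: [-0.2, 0.7, -2.2]
opening: 0.688
```

Call:
{"method": "jog_arm", "body": {
  "series": [
    [0,0,0,0],
    [0,0,0,0],
    [0,0,0,0],
    [0,0,0,0],
    [0,0,0,0],
    [0,0,0,0],
    [0,0,0,0],
    [0,0,0,0]
  ],
  "grip": 0.08
}}

```text
time: 12.65
eef_pos: [0.5525, 0.2007, 0.1623]
tcp_rot: [0.973, 0.231, 0.003, 0.008]
contact_force: [-0.8, -0.4, 0.5]
opening: 0.937
```

```bash
python3 - <<'E'
from h import *
totool([.5492,.2011,.16])
snap('wrist','w8.png')
E
```

```text
t 12.65 eef [0.5525 0.2007 0.1623] toolshift [-0.0028 -0.0019  0.0023] yaw 0.4659 Rz [ 0.009  -0.0143 -0.9999] F [-0.8 -0.4  0.5] op 0.937
```

View pics/w8.png

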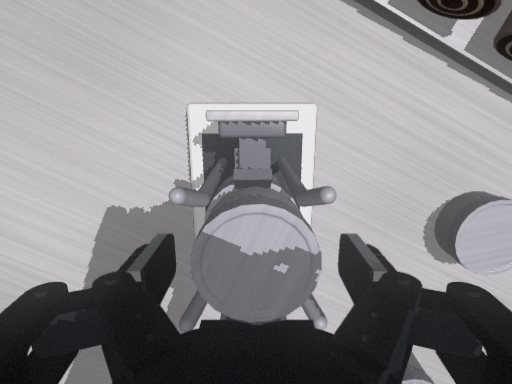

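Call:
{"method": "jog_arm", "body": {
  "series": [
    [0,0,-0.004,0],
    [0,0,-0.008,0],
    [0,0,-0.01,0],
    [0,0,-0.01,0],
    [0,0,-0.01,0],
    [0,0,-0.01,0],
    [0,0,-0.004,0],
    [0,0,0,0]
  ]
}}

```text
time: 13.37
eef_pos: [0.5528, 0.2018, 0.2266]
tcp_rot: [0.973, 0.231, 0.005, 0.008]
contact_force: [-0.1, 0.2, -1.1]
opening: 0.936
```

```bash
python3 - <<'E'
from h import *
totool([.5492,.2011,.187])
snap('wrist','w9.png');snap('scene','s9.png'); crop('s9.png','s9c.png',290,80,430,300,2.7)
E
```

```text
t 13.3667 eef [0.5528 0.2018 0.2266] toolshift [-0.0037 -0.0017  0.0396] yaw 0.4661 Rz [ 0.0125 -0.0137 -0.9998] F [-0.1  0.2 -1.1] op 0.936
```

View pics/s9c.png

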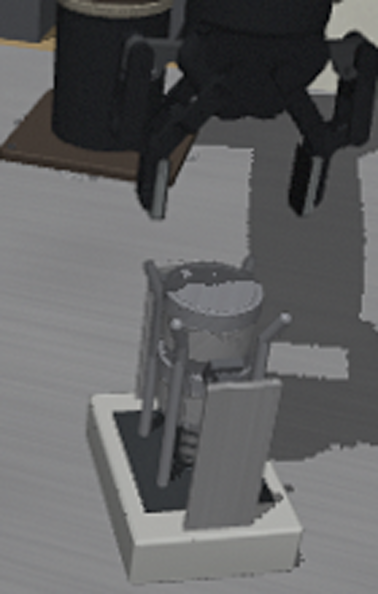

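View pics/w9.png

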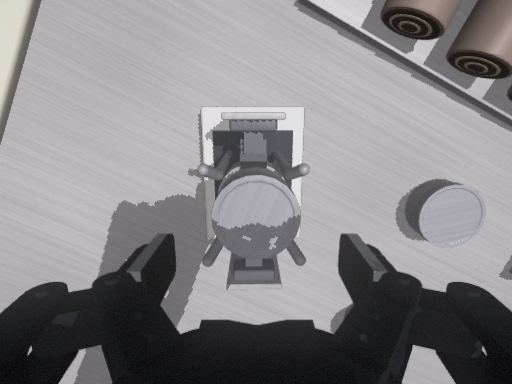

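Call:
{"method": "jog_arm", "body": {
  "series": [
    [-0.004,-0.002,0,0],
    [0,0,0.004,0],
    [0,0,0.004,0],
    [0,0,0.003,0],
    [0,0,0,0],
    [0,0,0,0],
    [0,0,0,0],
    [0,0,0,0]
  ],
  "grip": 0
}}

```text
time: 14.13
eef_pos: [0.545, 0.201, 0.2082]
tcp_rot: [0.973, 0.231, -0.001, 0.008]
contact_force: [0.4, -0.5, 0.8]
opening: -0.0
```

```bash
python3 - <<'E'
from h import *
totool([.5492,.2011,.187])
E
```

```text
t 14.1333 eef [0.545  0.201  0.2082] toolshift [0.0039 0.0015 0.0212] yaw 0.466 Rz [ 0.0022 -0.0156 -0.9999] F [ 0.4 -0.5  0.8] op -0.0
```

Call:
{"method": "jog_arm", "body": {
  "series": [
    [0.0015,0.0005,0,0],
    [0.0015,0.0005,0,0],
    [0,0,0,0],
    [0,0,0.004,0],
    [0,0,0.005,0],
    [0,0,0.004,0],
    [0,0,0,0],
    [0,0,0,0]
  ]
}}

```text
time: 14.8
eef_pos: [0.549, 0.2013, 0.1942]
tcp_rot: [0.973, 0.231, -0.0, 0.008]
contact_force: [-0.3, -0.1, -0.9]
opening: -0.007
```

```bash
python3 - <<'E'
from h import *
totool([.5492,.2011,.187])
snap('wrist','w10.png');snap('scene','s10.png'); crop('s10.png','s10c.png',290,80,430,300,2.7)
E
```

```text
t 14.8 eef [0.549  0.2013 0.1942] toolshift [0.0001 0.0001 0.0072] yaw 0.4659 Rz [ 0.0033 -0.0155 -0.9999] F [-0.3 -0.1 -0.9] op -0.007
```

View pics/s10c.png

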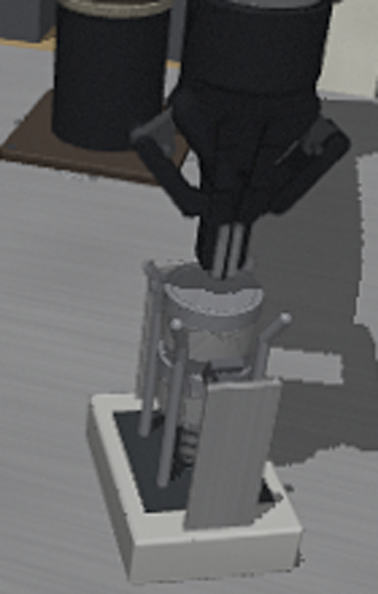

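View pics/w10.png

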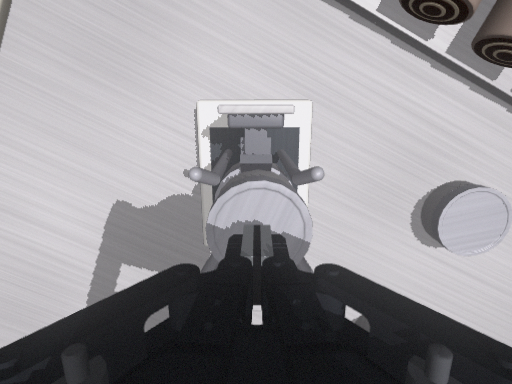

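Call:
{"method": "jog_arm", "body": {
  "series": [
    [0,0,0.003,0],
    [0,0,0.003,0],
    [0,0,0.003,0],
    [0,0,0.003,0],
    [0,0,0.003,0],
    [0,0,0.003,0],
    [0,0,0.003,0],
    [0,0,0.003,0]
  ]
}}

```text
time: 15.57
eef_pos: [0.5514, 0.2025, 0.1766]
tcp_rot: [0.973, 0.231, 0.003, 0.007]
contact_force: [-5.0, -0.4, 12.7]
opening: -0.001
```

```bash
python3 - <<'E'
from h import *
totool([.5492,.2011,.134])
E
```

```text
t 15.5667 eef [0.5514 0.2025 0.1766] toolshift [-0.0027 -0.0004  0.0426] yaw 0.4657 Rz [ 0.0092 -0.0121 -0.9999] F [-5.  -0.4 12.7] op -0.001
```

Call:
{"method": "jog_arm", "body": {
  "series": [
    [-0.001,0,0.004,0],
    [-0.001,0,0.004,0],
    [-0.001,0,0.004,0],
    [-0.0005,0,0.004,0],
    [-0.0005,0,0.004,0],
    [0,0,0.004,0],
    [0,0,0.003,0],
    [0,0,0.002,0]
  ]
}}

```text
time: 16.23
eef_pos: [0.5516, 0.2026, 0.1767]
tcp_rot: [0.973, 0.231, 0.006, 0.007]
contact_force: [-2.4, -1.6, 5.5]
opening: -0.003
```

```bash
python3 - <<'E'
from h import *
totool([.5492,.2011,.134])
snap('scene','s11.png'); crop('s11.png','s11c.png',290,80,430,300,2.7)
E
```

```text
t 16.2333 eef [0.5516 0.2026 0.1767] toolshift [-0.0032 -0.0004  0.0426] yaw 0.4673 Rz [ 0.0149 -0.0115 -0.9998] F [-2.4 -1.6  5.5] op -0.003
```

View pics/s11c.png

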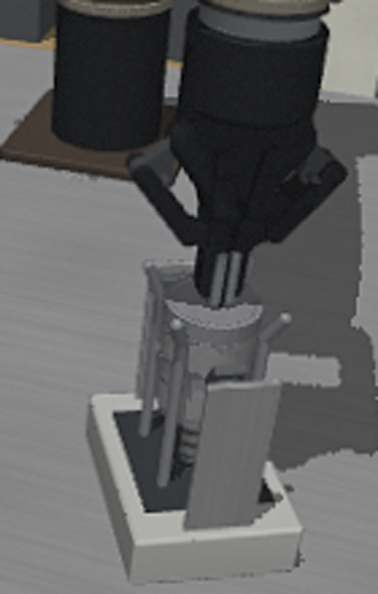

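Call:
{"method": "jog_arm", "body": {
  "series": [
    [-0.001,0,0.006,0],
    [-0.001,0,0.008,0],
    [-0.001,0,0.009,0],
    [-0.001,0,0.009,0],
    [-0.001,0,0.009,0],
    [0,0,0.009,0],
    [0,0,0.008,0],
    [0,0,0.006,0]
  ]
}}

```text
time: 16.95
eef_pos: [0.5536, 0.2033, 0.1307]
tcp_rot: [0.973, 0.232, 0.013, 0.006]
contact_force: [-10.6, -2.0, 31.8]
opening: -0.003
```

```bash
python3 - <<'E'
from h import *
totool([.5492,.2011,.134])
E
```

```text
t 16.95 eef [0.5536 0.2033 0.1307] toolshift [-0.0048  0.     -0.0034] yaw 0.4682 Rz [ 0.0279 -0.0057 -0.9996] F [-10.6  -2.   31.8] op -0.003
```

Call:
{"method": "jog_arm", "body": {
  "series": [
    [0,0,-0.002,0],
    [0,0,-0.004,0],
    [0,0,-0.006,0],
    [0,0,-0.01,0],
    [0,0,-0.014,0],
    [0,0,-0.014,0],
    [0,0,-0.014,0],
    [0,0,-0.014,0]
  ]
}}

```text
time: 17.62
eef_pos: [0.5489, 0.2031, 0.2098]
tcp_rot: [0.973, 0.232, 0.008, 0.006]
contact_force: [0.2, 0.5, -0.0]
opening: 0.004
```

Call:
{"method": "jog_arm", "body": {
  "series": [
    [-0.002,0,-0.018,0],
    [-0.002,0,-0.018,0],
    [-0.01,0,-0.01,0],
    [-0.015,0,0,0],
    [-0.015,0,0,0],
    [-0.015,0,0,0],
    [-0.01,0,0,0],
    [0,0,0,0]
  ]
}}

```text
time: 18.28
eef_pos: [0.4861, 0.1715, 0.2644]
tcp_rot: [0.973, 0.232, 0.014, 0.007]
contact_force: [0.2, -0.5, -0.7]
opening: -0.001
```

```bash
python3 - <<'E'
from h import *
totool([.5492,.2011,.134])
c,im=snap('wrist','w12.png');snap('scene','s12.png');snap('top','t12.png'); crop('s12.png','s12c.png',310,160,410,300,4.2); crop('t12.png','t12c.png',110,115,210,215,5)
th=np.linspace(0,6.28,100)
for z in (.126,.162): 
    q=proj(c,np.c_[.5492+.03*np.cos(th),.2011+.03*np.sin(th),0*th+z]); print(z,q.min(0),q.max(0))
E
```

```text
t 18.2833 eef [0.4861 0.1715 0.2644] toolshift [ 0.0665 -0.0004  0.132 ] yaw 0.4691 Rz [ 0.0298 -0.0066 -0.9995] F [ 0.2 -0.5 -0.7] op -0.001
0.126 [222.19321814  73.12701754] [289.94032924 143.52855698]
0.162 [217.77771141  65.91982892] [295.98913447 147.30791889]
```

View pics/s12c.png

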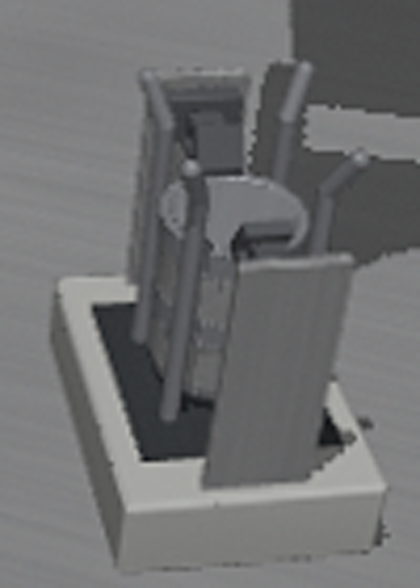

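View pics/w12.png

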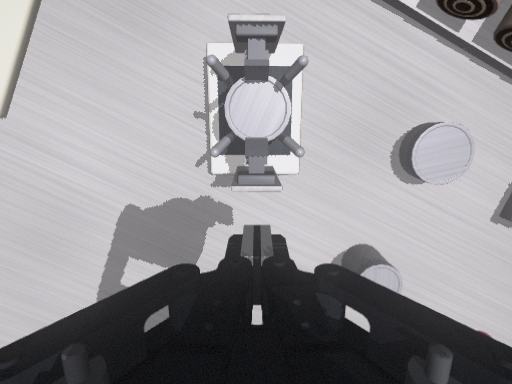

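The scene view shows two tins stacked, the top lid at about crop (235,210), at the level where the first tin's lid was. In the wrist view both catches, at (256,70) and (256,152), lie over its lid at (258,108), and the gripper is clear.

```bash
python3 - <<'E'
from h import *
s=monitor.get_state(); print(s['time'],abs(s['dq']).max(),s['contact_force'])
print(workorder.sign_off())
E
```

```text
18.4333 0.01581876134561261 [ 0.27801658 -0.57952289 -0.37562679]
the job is handed in; nothing more can be done
None
```

The low bare round tin is loaded: it sits lid up in the dispenser on top of the other tin, held by both side catches. I handed the job in at 18.4 s with the gripper clear. No verdict was reported.

- **How it went in:** I gripped the tin and lowered it between the guide rods until it rested on the catches. Then I pushed mid-lid with closed fingers down to the bottom stop. The fingertips reached about 0.120 m, with about 32 N upward at the end of the push.
- **Last checks:** The wrist view shows both catches over the lid. The lid spans about 66 px across, against 67.7 px predicted at the catches' underside, so it is at that height. The scene view shows two tins stacked with the top lid where the first one was. The residual tool force is under 1 N.
- **What was off:**
  - The first push stalled at 4 mm steps, so I repeated it with 8–9 mm steps.
  - During the push the tool drifted about 5 mm sideways and tilted about 1.6°, with roughly 11 N of side force, but the tin still ended level and latched.
- **Look-alikes:** I did not touch the tall, wide, square, red or pink ones.

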